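# Peel the top parts tray off a clinging stack and present it to the code reader

### The job

The formed parts trays in the stack cling together: take the top one by the lug on its corner and peel it off corner first, so that the lug corner comes up while the opposite corner still sits on the stack, and leave the rest of the stack standing where it is. Then present the tray to the upward-looking code reader: finish while still holding it in the gripper, still and level, centred over the reader's glass with its underside about 9 cm above the glass. Do not touch the reader or move the grease tin or the bush.

Things in the scene. Friction and masses are not known exactly. Their poses are not given: they have to be found in the camera images.
- tray: Top tray of the stack: square grey formed plastic tray, 136 x 136 x 30 mm (plus lug), 0.10 to 0.14 kg, 16 mm flat flange round a tapered basin 78 mm square below. Origin: centre of its underside, 30 mm below the flange's top. x axis: along the diagonal to the lug corner; z: the tray's normal. At the start it is nested level in the stack, origin 54 mm above the table.
- tray_lug (a point): Middle of the lift lug on the tray's corner: upright block 12 mm thick along the tray's y axis, 22 mm long along its x axis (the diagonal), 28 mm high above the flange. The point is at (85, 0, 44) mm in the tray's frame, 14 mm above the flange, 98 mm above the table at the start. Grip it across its thickness from above; the flange lies directly below.
- tray_far (a point): Underside of the flange at the corner opposite the lug, at (-92, 0, 27.5) mm in the tray's frame; it tips there on a stud 80 to 92 mm from the centre. The tray clings to the stack: about 0.6 N at the middle of each side by the lug, about 5 N on each side by this far corner, 67 mm from the centre along the diagonal; a bond lets go once the tray has risen 6 mm there (at about 0.25 rad tilt).
- stack: The rest of the stack: four more such trays on a base plate, all one piece (their lugs hidden in the top tray's), 136 x 136 mm, 0.8 to 0.95 kg, loose on the table; the top tray stands on studs at its four corners. Origin on the table under its centre, x axis as the tray's. It must not be lifted, tipped or dragged.
- reader: Flat code reader fixed to the table, 100 x 124 x 49 mm, grey housing with a black bezel and a glass window looking up. Origin under its centre on the table.
- reader_glass (a point): Centre of the reader's glass window (64 x 84 mm), 49.5 mm above the table.
- grease_tin: Bystander: flat round white tin, 67 mm across, 36 mm high; origin under its centre.
- bush_1: Bystander: black upright round bush, 45 mm across, 88 mm high; origin under its centre.
Mind the look-alikes: they are no part of the job. What is shaped like the stack but brown or green is not meant.

How it is judged (in metres and radians):
On the way, in this order (a step that is already met when the one before it is completed fails the run):
1. the lug corner has been raised by 2 cm while the opposite corner still sits on the stack (within 7.5 mm) (z of tray_lug in the frame of stack above 0.118 m and z of tray_far in the frame of stack below 0.089 m and horizontal distance between tray and stack below 0.04 m), for 0.1 s.
2. the tray is clear of the stack (z of tray_far in the frame of stack above 0.106 m and contact force between tray and stack below 0.05 N), for 0.1 s.
At the end, for the whole second after the job is handed in: The tray hangs in the gripper alone, at rest, level within 10 degrees, centred within 30 mm over the middle of the glass, its underside 50 to 130 mm above it; the rest of the stack stands flat on the table within 30 mm of where it was, the bystanders within 20 mm (horizontal distance between tray and reader_glass below 0.03 m and z of tray in the frame of reader_glass between 0.05 and 0.13 m and angle between tray's own z axis and vertical below 0.17 rad and linear speed of tray below 0.03 m/s and angular speed of tray below 0.3 rad/s and contact force between the fingers and tray above 2 N and contact force between tray and stack below 0.05 N and contact force between tray and reader below 0.05 N and distance of stack from where it was at the start of the episode below 0.03 m and height (world z) of stack below 0.01 m and angle between stack's own z axis and vertical below 0.08 rad and distance of each of grease_tin, bush_1 from where it was at the start of the episode below 0.02 m); the arm keeps its last pose, push and grip.
It fails at once if the rest of the stack is lifted by more than 15 mm or tipped by more than 7 degrees (height (world z) of stack above 0.015 m or angle between stack's own z axis and vertical above 0.12 rad).
It fails at once if the reader is touched (contact force between reader and tray above 1 N or contact force between reader and the arm above 1 N or contact force between reader and the fingers above 1 N).
It fails at once if a bystander is moved by more than 20 mm (distance of any of grease_tin, bush_1 from where it was at the start of the episode above 0.02 m).
It also fails if it takes over 38 s, if anything falls off the work surface, if the arm or the gripper's body presses on something with over 40 N, if the wrist force passes 120 N, or if a joint passes its speed limit or range.

### The arm

A 6-joint arm with a two-finger parallel gripper is mounted at the origin on a cart in front of the work surface, level with it; the furniture and walls round the work are solid. World frame = base frame: x ahead of the robot, y to its left, z up, the work surface at z = 0. Lengths are in mm, angles in rad, forces in N, time in s.
With the tool pointing down it reaches from about 400 to 925 mm from the base axis. Payload 12.5 kg.
Tool frame: the origin (TCP) lies midway between the tips of the shut fingers; the grasp point (between the pads) lies 19 mm behind it; z points along the fingers, y is the line along which they close (so a half turn about z gives the same grasp; the last joint's range is limited). The gripper opens to 95 mm and grips with 3 to 60 N. Pads are 20 mm wide; open, the fingers measure 119 mm over their backs; the gripper's body (75 mm by 180 mm) begins 59 mm behind the grasp point.
Start: joints at [-1.324, 0.491, 1.559, -0, 1.092, -0.106], TCP at [215.978, -586.518, 183.661] pointing down, gripper open.
Joint ranges: [-3.1, 3.1], [-0.84, 2.19], [0.05, 2.79], [-1.13, 4.28], [0.06, 2.93], [-2.69, 2.69]. Speed limits (rad/s): [2.22, 2.22, 2.79, 3.14, 3.14, 3.14].

### API

Orientations are given as [roll, pitch, yaw] about the fixed x, y, z axes, in that order (R = Rz(yaw) Ry(pitch) Rx(roll)).
In Python, from cell import state, read_camera, camera_info, env gives the robot as it stands.
- The arm moves only by the tool move_arm, never from a script. Its argument "commands" is a list of rows, each a list of 3 entries, a list of its own where there are three numbers: the shift along the world's x, y, z in cm, then the turn, a rotation vector about the world's x, y, z in degrees, then the opening, from 0 (shut) to 1 (fully open). A call has 1 to 10 rows; each row shifts and turns the commanded pose from where the row before left it; what a row does not reach is not made up. A row lasts 1/10 s, in which the tool goes at most 50 mm and 8.59 degrees, less where a joint would pass 70% of its speed; a pose out of reach is approached as far as the arm can. A call with a gripper value outside its range is refused whole. The fingers move at their own pace and stop on an object; the grip force is fixed at half the most. Time passes only in rows, so rows that do not move let the fingers close. It gives the time, the measured TCP pose, the force, the opening and the grip force at its end, in the units of the state.
- state(): the state, without advancing time (a new reading comes with each control period).
- read_camera(name): name is "scene" or "side" or "wrist"; returns the picture (384x512x3 uint8, blue, green, red); there is no depth.
- camera_info(name): a dict with "K" (3x3 intrinsics, pixels), "cam_to_world" (4x4, takes a point from camera to world coordinates). Camera axes: x right, y down, z forward; pixel columns grow to the right and rows downward; lengths in mm; the calibration is good to about 2 mm. A picture is of the moment at which its call begins: read the wrist's pose just before it. camera_info takes no time and is no camera call; for the wrist camera it gives the pose at the moment of the call.
- env.job_done(): hands the job in; it is judged then, once.
The state is a dict: "t": time; "joints": joint angles; "qvel": joint speeds; "tau": joint torques, N m; "eef_pos": TCP position; "tcp_rot": TCP orientation; "ft_force": force on the tool from outside, world axes, zero at the start; "moment": the same for the moment, N m; "opening": opening from 0.0 (shut) to 1.0 (fully open); "grip_force": force on a finger pad.
Only numpy, scipy, OpenCV 4.12 (cv2) and the standard library are available. Lean on these libraries where they do the work, as an engineer would, in place of code of your own. Each camera call takes 0.05 s, during which the arm holds its last target. There are 200 camera calls.

## Working session

There is one attempt and no reset: what is moved stays moved. The work goes in short steps, Python scripts to look and compute and a tool call to move; the robot and the scene stay as the last step left them, time stands still between calls to the robot, and variables do not carry over. Pictures are saved under pics/ and viewed, at most 10 in all, crops included, and the job is handed in when it is done.

Besides the shell and the picture viewer there is one more tool, called after "Call:" by a JSON object that holds its "api" and its "payload", one argument or row to a line. move_arm: Moves the arm, as the interface text tells. Its arguments: {"type":"object","properties":{"commands":{"type":"array"}},"required":["commands"]}

```bash
mkdir -p pics; cat > h.py <<'E'
import numpy as np, cv2
from cell import state, read_camera, camera_info, env
def ray(name,uv,z,ci=None):
    ci=ci or camera_info(name);K=np.array(ci["K"]);T=np.array(ci["cam_to_world"])
    d=T[:3,:3]@np.linalg.solve(K,[uv[0],uv[1],1.]);o=T[:3,3]
    return o+d*(z-o[2])/d[2]
def proj(name,p,ci=None):
    ci=ci or camera_info(name);K=np.array(ci["K"]);T=np.array(ci["cam_to_world"])
    c=K@(T[:3,:3].T@(np.array(p,float)-T[:3,3]));return c[:2]/c[2]
E
python3 - <<'E'
from h import *
print(state())
for n in ("scene","side"):
    i=read_camera(n);cv2.imwrite(f"pics/{n}0.png",i);print(n,np.round(camera_info(n)["cam_to_world"],2).tolist())
E
```

```text
{'t': 0.0, 'joints': array([-1.32363945e+00,  4.91547958e-01,  1.55943747e+00, -1.03276939e-06,
        1.09172037e+00, -1.05607913e-01]), 'qvel': array([ 0.00062297, -0.00110788,  0.00041321, -0.0009767 , -0.00097672,
        0.00120196]), 'tau': array([-2.14311141e-03, -6.12648368e+01, -2.58183306e+01,  6.92420430e-02,
        4.83196741e-02, -1.18331259e-04]), 'eef_pos': array([ 215.881529  , -586.23593447,  183.07310755]), 'tcp_rot': array([-3.14048562e+00, -1.16427002e-04,  3.52765197e-01]), 'ft_force': array([-0.34559722, -0.73253191,  0.82268731]), 'moment': array([-0.03717541, -0.04139372,  0.01047185]), 'grip_force': 0.0, 'opening': 1.0018511255609757}
scene [[-0.74, -0.45, 0.5, -107.81], [-0.67, 0.48, -0.56, 729.29], [0.01, -0.75, -0.66, 1006.15], [0.0, 0.0, 0.0, 1.0]]
side [[0.97, -0.15, 0.21, 375.34], [-0.26, -0.6, 0.76, -799.74], [0.01, -0.79, -0.61, 656.71], [0.0, 0.0, 0.0, 1.0]]
```

View pics/scene0.png

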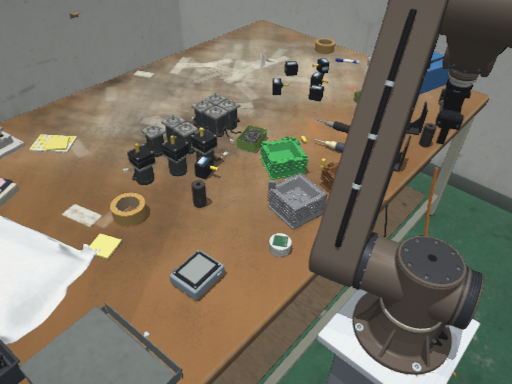

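View pics/side0.png

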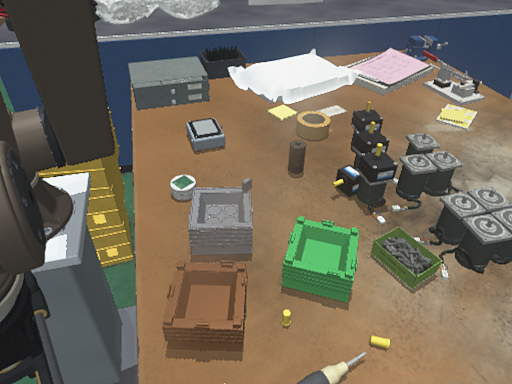

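Candidates for the stack: grey at scene (297,200) / side (221,220), green at scene (285,157) / side (321,258), brown at scene (330,177) / side (207,302). I choose the grey one, with its lug apparently at side (247,185). The reader is at scene (198,272) / side (206,132), the tin at scene (281,244) and the bush at scene (199,193). Next is a close crop to check this.

```bash
python3 - <<'E'
from h import *
a=cv2.imread("pics/side0.png")[110:270,165:325];b=cv2.imread("pics/scene0.png")[165:305,165:335]
a=cv2.resize(a,(400,400),interpolation=2);b=cv2.resize(b,None,fx=400/170,fy=400/170,interpolation=2)
o=np.zeros((400,800,3),np.uint8);o[:,:400]=a;o[:b.shape[0],400:]=b[:400,:400]
cv2.imwrite("pics/crop1.png",o)
for n,uv,z in (("scene",(198,268),49),("side",(206,127),49),("side",(247,181),112),("side",(221,205),84),("scene",(297,190),84)):print(n,uv,ray(n,uv,z).round())
E
```

```text
scene (198, 268) [501. 245.  49.]
side (206, 127) [505. 242.  49.]
side (247, 181) [ 544. -132.  112.]
side (221, 205) [ 475. -168.   84.]
scene (297, 190) [ 478. -174.   84.]
```

View pics/crop1.png

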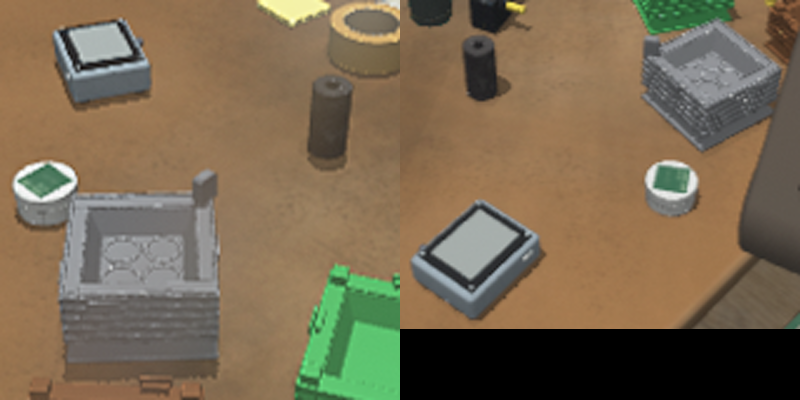

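The crop confirms the grey stack with its lug at side (247,185) / scene (272,185). The reader, tin and bush are also where I listed them. Now I'll move above the lug for a close look.

Call:
{"api": "move_arm", "payload": {
  "commands": [
    [[0, 0, 4], [0, 0, 0], 1],
    [[2, 2, 3], [0, 0, 5], 1],
    [[3, 4, 0], [0, 0, 5], 1],
    [[3, 4, 0], [0, 0, 0], 1],
    [[3, 4, 0], [0, 0, 0], 1],
    [[3, 4, 0], [0, 0, 0], 1],
    [[3, 4, 0], [0, 0, 0], 1],
    [[3, 4, 0], [0, 0, 0], 1],
    [[3, 4, 0], [0, 0, 0], 1],
    [[3, 4, 0], [0, 0, 0], 1]
  ]
}}

```text
t: 1.1
eef_pos: [476.8, -244.6, 253.6]
tcp_rot: [-3.142, 0.0, 0.527]
ft_force: [0.8, -0.6, -0.4]
opening: 1.0
grip_force: 0.0
```

Call:
{"api": "move_arm", "payload": {
  "commands": [
    [[3, 4, 0], [0, 0, 0], 1],
    [[3, 4, 0], [0, 0, 0], 1],
    [[2, 2.5, 0], [0, 0, 0], 1],
    [[0, 0, 0], [0, 0, 0], 1],
    [[0, 0, 0], [0, 0, 0], 1]
  ]
}}

```text
t: 1.6
eef_pos: [555.9, -141.1, 253.2]
tcp_rot: [-3.141, 0.001, 0.529]
ft_force: [0.8, -0.5, -0.7]
opening: 1.004
grip_force: 0.0
```

```bash
python3 - <<'E'
from h import *
s=state();print(s['t'],s['eef_pos'],s['tcp_rot'],s['joints'].round(2),s['qvel'].round(3))
print(np.round(camera_info("wrist")["cam_to_world"],2).tolist())
cv2.imwrite("pics/w1.png",read_camera("wrist"))
E
```

```text
1.6 [ 555.8981019  -141.05053302  253.19982673] [-3.14110565e+00  7.78984986e-04  5.28938747e-01] [-0.36  0.35  1.59 -0.    1.2   0.68] [-0.034 -0.01   0.007 -0.003  0.002 -0.004]
[[0.51, -0.83, -0.24, 623.37], [-0.86, -0.49, -0.14, -100.86], [0.0, 0.28, -0.96, 455.16], [0.0, 0.0, 0.0, 1.0]]
```

View pics/w1.png

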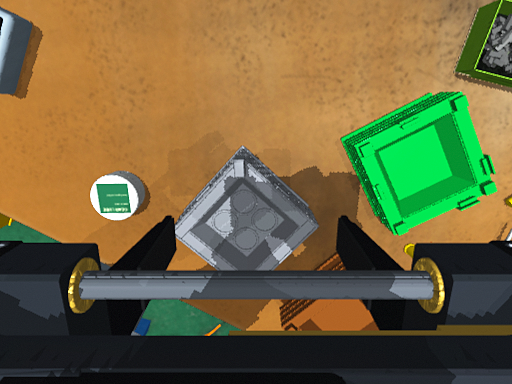

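The wrist view shows the tray below the fingers: centre about (247,215), left corner (177,217), right corner (317,222), and the lug corner at the top near (243,155). I'll zoom in and compute.

```bash
python3 - <<'E'
from h import *
i=cv2.imread("pics/w1.png")
cv2.imwrite("pics/w1c.png",cv2.resize(i[135:285,160:335],None,fx=4,fy=4,interpolation=2)[:600])
for uv in ((243,147),(177,217),(317,222)):print(uv,ray("wrist",uv,84).round(1))
for p in ([550,-129,112],[550,-129,84],[477,-171,54]):print(p,proj("wrist",p).round(1))
E
```

```text
(243, 147) [ 564.9 -118.5   84. ]
(177, 217) [445.4 -90.4  84. ]
(317, 222) [ 529.  -247.1   84. ]
[550, -129, 112] [243.7 167.1]
[550, -129, 84] [244.5 162. ]
[477, -171, 54] [245.4 218. ]
```

View pics/w1c.png

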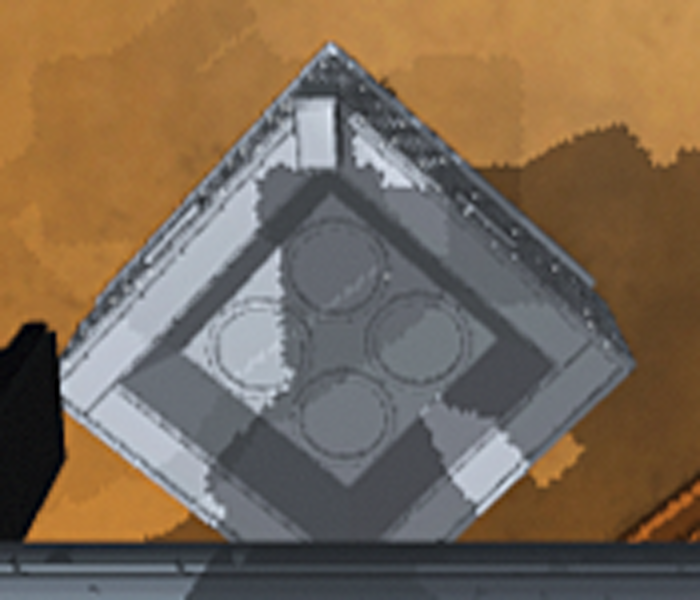

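The crop shows the lug's top face centred at (239,168), the tray's side corners at (175.5,230) and (318,226), and the basin floor centre at (245,220.5).

```bash
python3 - <<'E'
from h import *
L=ray("wrist",(239.5,168),112);A=ray("wrist",(175.5,230),84);B=ray("wrist",(318,226),84);C=ray("wrist",(244.8,220.5),57)
c=(A+B)/2;print("lug",L,"A",A,"B",B,"floor c",C,"mid",c)
d=A-B;print(np.linalg.norm(d),"diag yaw",np.degrees(np.arctan2(-d[0],d[1])))
for q in(C,c):v=(L-q)[:2];print(np.hypot(*v),np.degrees(np.arctan2(v[1],v[0])))
for p in ((300,97),(335,97),(303,168),(338,168)):print(ray("wrist",(160+p[0]/4,135+p[1]/4),112).round(1))
E
```

```text
lug [ 546.76167228 -125.49515765  112.        ] A [428.43206142 -96.63304837  84.        ] B [ 525.04677805 -251.26099973   84.        ] floor c [ 474.44006245 -171.55026834   57.        ] mid [ 476.73941974 -173.94702405   84.        ]
182.32993941735705 diag yaw 31.997987680566126
85.7408214788858 32.4893841155965
85.15103762356765 34.68127980437594
[ 552.9 -116.3  112. ]
[ 557.8 -124.7  112. ]
[ 535.6 -127.   112. ]
[ 540.6 -135.5  112. ]
```

Call:
{"api": "move_arm", "payload": {
  "commands": [
    [[-0.4, 0.8, -3], [0, 0, 2], 0.6],
    [[-0.5, 0.7, -4], [0, 0, 0], 0.6],
    [[0, 0, -4], [0, 0, 0], 0.6],
    [[0, 0, -2], [0, 0, 0], 0.6],
    [[0, 0, 0], [0, 0, 0], 0.6]
  ]
}}

```text
t: 2.15
eef_pos: [545.1, -127.3, 121.3]
tcp_rot: [-3.138, 0.003, 0.56]
ft_force: [-0.1, 0.3, 0.1]
opening: 0.64
grip_force: 0.0
```

```bash
python3 - <<'E'
from h import *
s=state();print(s['t'],s['eef_pos'],s['tcp_rot'])
a=read_camera("wrist");b=read_camera("side")
o=np.zeros((400,800,3),np.uint8);o[:300,:400]=cv2.resize(a,(400,300));o[:,400:]=cv2.resize(b[130:260,170:300],(400,400),interpolation=2)
cv2.imwrite("pics/w2.png",o)
print(proj("wrist",[547,-126,112]),proj("wrist",s['eef_pos']))
E
```

```text
2.15 [ 545.05284897 -127.29878682  121.33408019] [-3.13790062e+00  3.12511670e-03  5.60442297e-01]
[254.540466   207.15272465] [254.604303   214.87593799]
```

View pics/w2.png

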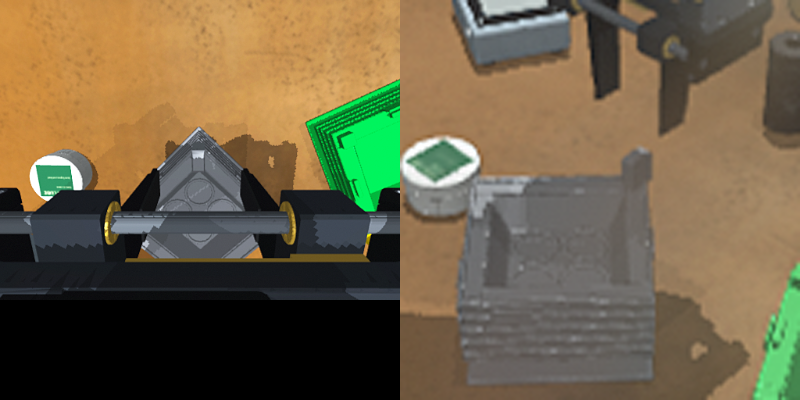

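The left half shows the lug at wrist pixel ~(256,202), centred between the fingers. The right half shows the fingertips at side (237,161) and (256,172), just above and behind the lug top at (247,181). I'll check the numbers.

```bash
python3 - <<'E'
from h import *
print(ray("wrist",(256,202),112),ray("side",(247,181.5),112),ray("side",(246.5,166.5),121))
print(proj("side",state()['eef_pos']), proj("side",[547,-126,112]))
S=proj("scene",[547,-126,112]);print(S)
i=read_camera("wrist");cv2.imwrite("pics/w3.png",cv2.resize(i[150:270,180:340],None,fx=5,fy=5,interpolation=2))
E
```

```text
[ 550.89412138 -124.79625827  112.        ] [ 543.65623589 -134.24195435  112.        ] [553.84263524 -88.8426419  121.        ]
[247.67673592 175.35163747] [247.52697235 179.15406626]
[271.69397304 180.99886931]
```

View pics/w3.png

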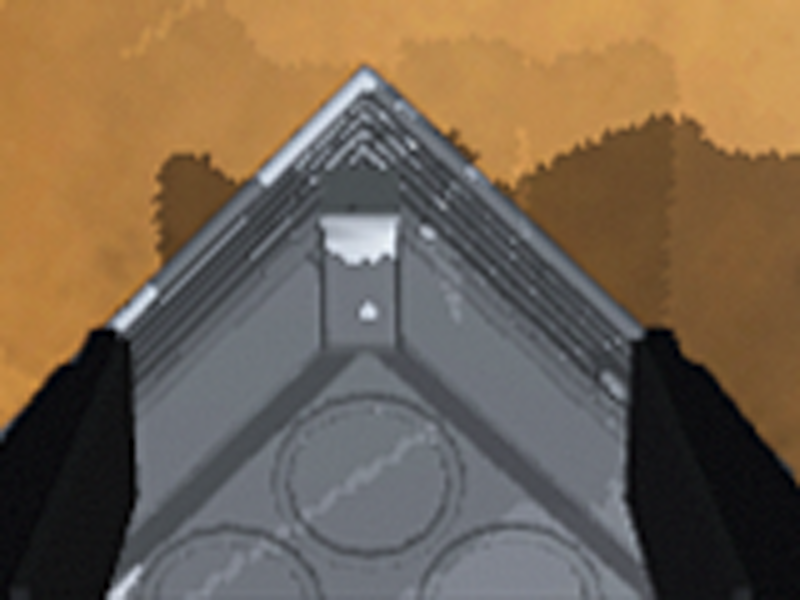

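The lug top is centred at pixel (252,206), with the finger midline at ~256, so I shift 2–3 mm and descend.

Call:
{"api": "move_arm", "payload": {
  "commands": [
    [[0.1, 0.3, -1], [0, 0, 0], 0.6],
    [[0, 0, -1.3], [0, 0, 0], 0.6],
    [[0, 0, -1], [0, 0, 0], 0.6],
    [[0, 0, 0], [0, 0, 0], 0.6]
  ]
}}

```text
t: 2.7
eef_pos: [547.2, -123.2, 89.0]
tcp_rot: [-3.14, 0.002, 0.562]
ft_force: [-0.8, 0.2, 0.4]
opening: 0.602
grip_force: 0.0
```

Call:
{"api": "move_arm", "payload": {
  "commands": [
    [[0, 0, 0], [0, 0, 0], 0.3],
    [[0, 0, 0], [0, 0, 0], 0.2],
    [[0, 0, 0], [0, 0, 0], 0.0],
    [[0, 0, 0], [0, 0, 0], 0.0],
    [[0, 0, 0], [0, 0, 0], 0.0],
    [[0, 0, 0], [0, 0, 0], 0.0],
    [[0, 0, 0], [0, 0, 0], 0.0],
    [[0, 0, 0], [0, 0, 0], 0.0]
  ]
}}

```text
t: 3.5
eef_pos: [548.0, -123.5, 90.7]
tcp_rot: [3.141, 0.0, 0.562]
ft_force: [0.1, 0.2, 0.0]
opening: 0.015
grip_force: 0.0
```

It closed almost fully, so it missed the lug. I'll look.

```bash
python3 - <<'E'
from h import *
s=state();print(s['opening'],s['eef_pos'])
a=read_camera("wrist");b=read_camera("side")
o=np.zeros((400,800,3),np.uint8);o[:,:400]=cv2.resize(a[130:290,176:336],(400,400),interpolation=2);o[:,400:]=cv2.resize(b[110:240,180:310],(400,400),interpolation=2)
cv2.imwrite("pics/w4.png",o);print(proj("side",s['eef_pos']),proj("wrist",s['eef_pos']))
E
```

```text
0.014933180848135812 [ 547.97162655 -123.51635384   90.66480035]
[247.64822917 185.54157373] [256.35603819 214.51839248]
```

View pics/w4.png

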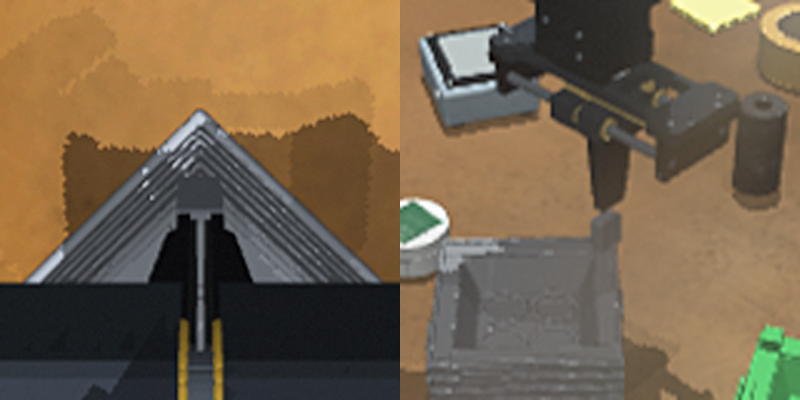

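```bash
python3 - <<'E'
from h import *
s=state();u=np.array([.843,.537,0]);v=np.array([-.537,.843,0]);L=np.array([546,-124.5,0])
for d in(-11,11):
  for z in(84,112): p=L+d*u+[0,0,z];print(d,z,"wrist crop",((proj("wrist",p)-[176,130])*2.5).round(),"side crop",((proj("side",p)-[180,110])*400/130+[400,0]).round())
e=s['eef_pos']
for dz in(0,10,20,25,30):
  p=e+[0,0,dz];print("tip",dz,((proj("wrist",p)-[176,130])*2.5).round(),((proj("wrist",p+10*u)-[176,130])*2.5).round(),((proj("side",p)-[180,110])*400/130+[400,0]).round())
print(s['ft_force'],s['moment'],s['tau'].round(2))
E
```

```text
-11 84 wrist crop [200. 246.] side crop [596. 247.]
-11 112 wrist crop [200. 291.] side crop [596. 218.]
11 84 wrist crop [200. 173.] side crop [616. 234.]
11 112 wrist crop [200. 209.] side crop [616. 205.]
tip 0 [201. 211.] [201. 177.] [608. 232.]
tip 10 [201. 225.] [201. 189.] [608. 222.]
tip 20 [201. 240.] [201. 203.] [608. 212.]
tip 25 [201. 249.] [201. 210.] [608. 207.]
tip 30 [201. 257.] [201. 218.] [608. 202.]
[ 0.22562313 -0.55289859  0.43533035] [-0.0629049  -0.0083196   0.00314843] [ 0.00e+00 -5.72e+01 -2.02e+01  6.00e-02 -2.00e-02  0.00e+00]
```

Both views agree: the fingertips appear about 25 mm above the reported TCP, so they closed just over the lug's top. I'll reopen and descend in small steps while watching the force.

Call:
{"api": "move_arm", "payload": {
  "commands": [
    [[0, 0, 0], [0, 0, 0], 0.5],
    [[0, 0, 0], [0, 0, 0], 0.5],
    [[0, 0, 0], [0, 0, 0], 0.5],
    [[0, 0, 0], [0, 0, 0], 0.5],
    [[0, 0, -0.3], [0, 0, 0], 0.5],
    [[0, 0, -0.3], [0, 0, 0], 0.5],
    [[0, 0, 0], [0, 0, 0], 0.5]
  ]
}}

```text
t: 4.3
eef_pos: [547.7, -123.4, 84.1]
tcp_rot: [-3.141, 0.001, 0.562]
ft_force: [0.1, -0.3, 0.3]
opening: 0.485
grip_force: 0.0
```

Call:
{"api": "move_arm", "payload": {
  "commands": [
    [[0, 0, -0.2], [0, 0, 0], 0.5],
    [[0, 0, -0.2], [0, 0, 0], 0.5],
    [[0, 0, 0], [0, 0, 0], 0.5]
  ]
}}

```text
t: 4.6
eef_pos: [547.8, -123.5, 80.4]
tcp_rot: [-3.141, 0.0, 0.562]
ft_force: [0.1, 0.4, 0.3]
opening: 0.497
grip_force: 0.0
```

No contact at a reported 80 mm, which is below the flange's 84 mm. That confirms the offset.

Call:
{"api": "move_arm", "payload": {
  "commands": [
    [[0, 0, -0.4], [0, 0, 0], 0.5],
    [[0, 0, -0.4], [0, 0, 0], 0.5],
    [[0, 0, -0.3], [0, 0, 0], 0.5],
    [[0, 0, 0], [0, 0, 0], 0.5]
  ]
}}

```text
t: 5.0
eef_pos: [547.8, -123.5, 69.1]
tcp_rot: [-3.141, 0.001, 0.562]
ft_force: [0.4, -0.4, 0.8]
opening: 0.499
grip_force: 0.0
```

```bash
python3 - <<'E'
from h import *
s=state();print(s['opening'],s['eef_pos'])
a=read_camera("wrist");b=read_camera("side")
o=np.zeros((400,800,3),np.uint8);o[:,:400]=cv2.resize(a[130:290,176:336],(400,400),interpolation=2);o[:,400:]=cv2.resize(b[110:240,180:310],(400,400),interpolation=2)
cv2.imwrite("pics/w5.png",o);print(proj("side",s['eef_pos']),proj("wrist",s['eef_pos']))
E
```

```text
0.49903699919890054 [ 547.75576936 -123.46839364   69.11160724]
[247.5358612  192.49362935] [256.14398067 214.47895319]
```

View pics/w5.png

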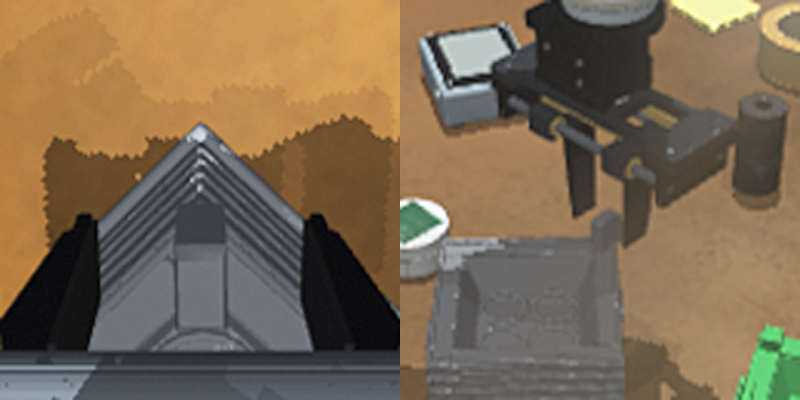

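The picture shows the fingers straddling the lug evenly, with the midline at the lug's centre (201,·). The tips are at z≈93 by the side view. I go 3 mm more and close.

Call:
{"api": "move_arm", "payload": {
  "commands": [
    [[0, 0, -0.3], [0, 0, 0], 0.4],
    [[0, 0, 0], [0, 0, 0], 0.2],
    [[0, 0, 0], [0, 0, 0], 0.0],
    [[0, 0, 0], [0, 0, 0], 0.0],
    [[0, 0, 0], [0, 0, 0], 0.0],
    [[0, 0, 0], [0, 0, 0], 0.0],
    [[0, 0, 0], [0, 0, 0], 0.0],
    [[0, 0, 0], [0, 0, 0], 0.0]
  ]
}}

```text
t: 5.9
eef_pos: [548.0, -123.5, 66.7]
tcp_rot: [3.141, -0.0, 0.562]
ft_force: [-0.1, 0.0, 1.1]
opening: 0.125
grip_force: 30.0
```

Gripped, with 12 mm between the pads and 30 N. Now I peel by rotating about the far corner.

Call:
{"api": "move_arm", "payload": {
  "commands": [
    [[0, 0, 0.43], [0.77, -1.2, 0], 0],
    [[0, 0, 0.43], [0.77, -1.2, 0], 0],
    [[0, 0, 0.43], [0.77, -1.2, 0], 0],
    [[0, 0, 0.43], [0.77, -1.2, 0], 0],
    [[0, 0, 0.43], [0.77, -1.2, 0], 0],
    [[0, 0, 0.43], [0.77, -1.2, 0], 0],
    [[0, 0, 0], [0, 0, 0], 0],
    [[0, 0, 0], [0, 0, 0], 0],
    [[0, 0, 0], [0, 0, 0], 0]
  ]
}}

```text
t: 6.8
eef_pos: [548.0, -123.6, 92.3]
tcp_rot: [-3.141, -0.149, 0.562]
ft_force: [-0.5, -1.6, -0.6]
opening: 0.125
grip_force: 30.0
```

```bash
python3 - <<'E'
from h import *
s=state();print(s['t'],s['eef_pos'],s['tcp_rot'],s['ft_force'],s['moment'],s['opening'],s['grip_force'])
b=read_camera("side");cv2.imwrite("pics/s6.png",b)
a=cv2.imread("pics/side0.png");d=cv2.absdiff(a,b).max(2)[190:262,185:260]
for r in range(0,72,4):print(''.join('#' if x>25 else '.' for x in d[r,::2]))
E
```

```text
6.8 [ 548.01596792 -123.57275652   92.28475349] [-3.14055213 -0.14855982  0.56243513] [-0.47488622 -1.5863086  -0.55782243] [-0.50401944  0.18185657  0.12733865] 0.12503708407268846 29.993379414081573
.......######################.........
.......#......................##......
...#####...................#.###......
...#####...#..#..............####.....
....####..###.#.########.##...####....
...####...########.########...####....
...####...##.#.#########.##...####....
..#.##....#################...####....
...###.....#######.########....#......
..#####################.##########....
........#.........................####
..................................####
.#................................####
###...............................###.
###...............................#...
###.................................##
###...............................####
###...............................####
```

Only the tray's top has changed; the stack base is unmoved. I continue the peel to ~0.35 rad.

Call:
{"api": "move_arm", "payload": {
  "commands": [
    [[-0.03, -0.02, 0.43], [0.77, -1.2, 0], 0],
    [[-0.04, -0.03, 0.43], [0.77, -1.2, 0], 0],
    [[-0.05, -0.03, 0.43], [0.77, -1.2, 0], 0],
    [[-0.06, -0.04, 0.43], [0.77, -1.2, 0], 0],
    [[-0.06, -0.04, 0.43], [0.77, -1.2, 0], 0],
    [[-0.06, -0.04, 0.43], [0.77, -1.2, 0], 0],
    [[-0.07, -0.05, 0.42], [0.77, -1.2, 0], 0],
    [[-0.08, -0.05, 0.42], [0.77, -1.2, 0], 0],
    [[0, 0, 0], [0, 0, 0], 0],
    [[0, 0, 0], [0, 0, 0], 0]
  ]
}}

```text
t: 7.85
eef_pos: [543.2, -126.6, 126.3]
tcp_rot: [-3.138, -0.347, 0.562]
ft_force: [-2.9, -2.7, -0.6]
opening: 0.124
grip_force: 30.0
```

```bash
python3 - <<'E'
from h import *
s=state();print(s['t'],s['eef_pos'],s['tcp_rot'],s['ft_force'],s['moment'],s['opening'],s['grip_force'])
b=read_camera("side");cv2.imwrite("pics/s7.png",b)
a=cv2.imread("pics/side0.png");d=cv2.absdiff(a,b).max(2)[170:262,185:260]
for r in range(0,92,4):print(''.join('#' if x>25 else '.' for x in d[r,::2]))
E
```

```text
7.85 [ 543.15137754 -126.63878686  126.3246698 ] [-3.13832202 -0.3470645   0.56164179] [-2.94202343 -2.70619496 -0.55692418] [-0.9326938   0.95444876  0.10807743] 0.123756289516734 29.984810650348663
.........................#######.##...
................################......
.....############################.....
...#.########################.####....
...#.########################...##....
...#.########################...#.....
...#.####............#........#.......
...#..##.#.................#.###......
..##..#.........................#.....
..##..#...#####.########.#...#..#.....
..#####....################..#...#....
..#####...##.#.#####.###.##...####....
..#.###...######.###.#####....####....
..####.....#######################....
..#####################..#########....
..#.....#.............................
......................................
......................................
......................................
.##...............................#...
###.................................##
###...............................####
###...............................####
```

Call:
{"api": "move_arm", "payload": {
  "commands": [
    [[-0.15, -0.1, 0.42], [0.77, -1.2, 0], 0],
    [[-0.15, -0.1, 0.42], [0.77, -1.2, 0], 0],
    [[-0.1, -0.07, 0.5], [0, 0, 0], 0],
    [[0, 0, 0.6], [0, 0, 0], 0],
    [[0, 0, 0.8], [0, 0, 0], 0],
    [[0, 0, 0.8], [0, 0, 0], 0],
    [[0, 0, 1], [0, 0, 0], 0],
    [[0, 0, 1], [0, 0, 0], 0],
    [[0, 0, 0], [0, 0, 0], 0],
    [[0, 0, 0], [0, 0, 0], 0]
  ]
}}

```text
t: 8.9
eef_pos: [539.5, -129.2, 182.3]
tcp_rot: [-3.139, -0.398, 0.562]
ft_force: [0.3, -0.0, -0.2]
opening: 0.124
grip_force: 30.0
```

```bash
python3 - <<'E'
from h import *
s=state();print(s['t'],s['eef_pos'],s['tcp_rot'],s['ft_force'],s['moment'],s['opening'],s['grip_force'])
b=read_camera("side");cv2.imwrite("pics/s8.png",cv2.resize(b[60:285,130:330],None,fx=2.6,fy=2.6,interpolation=2))
E
```

```text
8.9 [ 539.47586164 -129.20399757  182.30744959] [-3.13874877 -0.39833459  0.56176547] [ 0.28356411 -0.02397185 -0.17811196] [-0.12520852  0.2049012  -0.001469  ] 0.12384139941811469 29.993594884872437
```

View pics/s8.png

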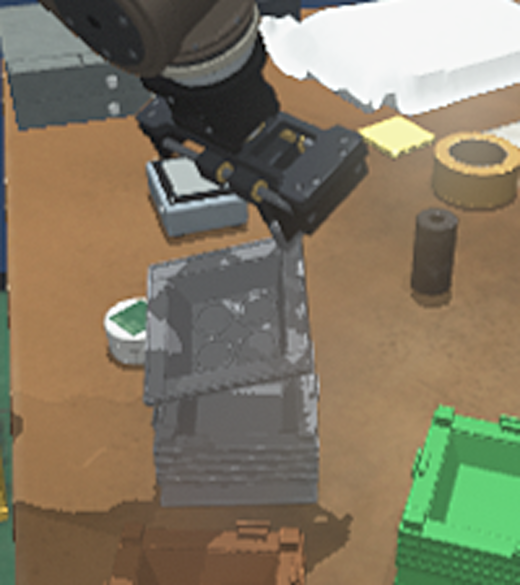

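The tray hangs in the gripper, tilted and clear. The stack still stands at side-crop (240,480). Now I level it.

Call:
{"api": "move_arm", "payload": {
  "commands": [
    [[0, 0, 0], [-1.2, 1.9, 0], 0],
    [[0, 0, 0], [-1.8, 2.9, 0], 0],
    [[0, 0, 0], [-1.8, 2.9, 0], 0],
    [[0, 0, 0], [-1.8, 2.9, 0], 0],
    [[0, 0, 0], [-1.8, 2.9, 0], 0],
    [[0, 0, 0], [-1.8, 2.9, 0], 0],
    [[0, 0, 0], [-1.2, 1.9, 0], 0],
    [[0, 0, 0], [-0.8, 0.9, 0], 0],
    [[0, 0, 0], [0, 0, 0], 0],
    [[0, 0, 0], [0, 0, 0], 0]
  ]
}}

```text
t: 9.95
eef_pos: [539.3, -129.1, 181.7]
tcp_rot: [-3.139, -0.002, 0.561]
ft_force: [-0.8, -0.7, -1.3]
opening: 0.12
grip_force: 30.0
```

Call:
{"api": "move_arm", "payload": {
  "commands": [
    [[0.1, 1, 0], [0, 0, 0], 0],
    [[0.2, 2, 0], [0, 0, 0], 0],
    [[0.2, 2.5, 0], [0, 0, 0], 0],
    [[0.2, 2.5, 0], [0, 0, 0], 0],
    [[0.2, 2.5, 0], [0, 0, 0], 0],
    [[0.2, 2.5, 0], [0, 0, 0], 0],
    [[0.2, 2.5, 0], [0, 0, 0], 0],
    [[0.2, 2.5, 0], [0, 0, 0], 0],
    [[0.2, 2.5, 0], [0, 0, 0], 0],
    [[0.2, 2.5, 0], [0, 0, 0], 0]
  ]
}}

```text
t: 10.95
eef_pos: [558.1, 102.2, 182.2]
tcp_rot: [-3.14, -0.002, 0.561]
ft_force: [0.3, -0.7, -0.0]
opening: 0.126
grip_force: 30.0
```

```bash
python3 - <<'E'
from h import *
s=state();print(s['t'],s['eef_pos'],s['tcp_rot'],s['ft_force'],s['moment'],s['opening'],s['grip_force'])
# glass centre: light interior surrounded by black bezel, in the start pictures
for n,box in (("scene",(165,245,230,300)),("side",(182,112,228,155))):
    i=cv2.imread(f"pics/{n}0.png");x0,y0,x1,y1=box;c=i[y0:y1,x0:x1]
    m=(c.max(2)<60).astype(np.uint8)
    cs,_=cv2.findContours(m,cv2.RETR_EXTERNAL,cv2.CHAIN_APPROX_NONE);k=max(cs,key=lambda q:cv2.contourArea(cv2.convexHull(q)))
    r=cv2.minAreaRect(k);M=cv2.moments(cv2.convexHull(k));u=(x0+M['m10']/M['m00'],y0+M['m01']/M['m00'])
    print(n,u,r,ray(n,u,49.5).round(1))
E
```

```text
10.95 [558.14615734 102.16907295 182.19119932] [-3.13975301e+00 -1.65151957e-03  5.60898184e-01] [ 0.28427637 -0.67735204 -0.01574301] [-0.00318561 -0.11086187 -0.00084198] 0.12605673260660621 29.993189871311188
scene (196.57226792009402, 269.5611045828437) ((31.67047691345215, 24.215179443359375), (26.126550674438477, 38.16391372680664), 46.84761428833008) [499.4 251.4  49.5]
side (209.6793953858393, 129.66746221161495) ((27.88229751586914, 20.36673355102539), (14.511568069458008, 23.99481201171875), 41.423667907714844) [513.6 222.3  49.5]
```

```bash
python3 - <<'E'
from h import *
for n,box,seed in (("scene",(165,245,230,300),(198,269)),("side",(182,112,228,155),(205,127))):
    i=cv2.imread(f"pics/{n}0.png")
    m=np.zeros((386,514),np.uint8)
    cv2.floodFill(i,m,seed,0,(14,)*3,(14,)*3,cv2.FLOODFILL_FIXED_RANGE|cv2.FLOODFILL_MASK_ONLY|4)
    m=m[1:-1,1:-1];M=cv2.moments(m,True);u=(M['m10']/M['m00'],M['m01']/M['m00'])
    c=max(cv2.findContours(m,0,1)[0],key=cv2.contourArea);p=cv2.boxPoints(cv2.minAreaRect(c))
    print(n,M['m00'],u,cv2.boundingRect(c),ray(n,u,49.5).round(1))
for n,u in(("scene",(197.7,271.3)),("side",(204.8,127.6))):print(ray(n,u,49.5).round(1))
E
```

```text
scene 500.0 (196.474, 268.264) (179, 255, 36, 28) [502.9 248.5  49.5]
side 239.0 (204.51882845188285, 126.68200836820084) (193, 120, 24, 15) [501.  244.3  49.5]
[492.7 253.5  49.5]
[500.9 238.5  49.5]
```

Call:
{"api": "move_arm", "payload": {
  "commands": [
    [[0.1, 2.2, 0], [0, 0, 0], 0],
    [[0.1, 2.2, 0], [0, 0, 0], 0],
    [[0.2, 2.2, 0], [0, 0, 0], 0],
    [[0.2, 2.2, 0], [0, 0, 0], 0],
    [[0.2, 2.2, 0], [0, 0, 0], 0],
    [[0.2, 2.2, 0], [0, 0, 0], 0],
    [[0.2, 2.2, 0], [0, 0, 0], 0],
    [[0.2, 2, 0], [0, 0, 0], 0],
    [[0.1, 1.4, 0], [0, 0, 0], 0],
    [[0, 0, 0], [0, 0, 0], 0]
  ]
}}

```text
t: 11.95
eef_pos: [573.3, 290.3, 181.9]
tcp_rot: [-3.14, -0.001, 0.563]
ft_force: [-0.1, -0.9, -1.4]
opening: 0.124
grip_force: 30.0
```

Call:
{"api": "move_arm", "payload": {
  "commands": [
    [[0, 0.1, -0.4], [0, 0, 0], 0],
    [[0, 0.1, -0.8], [0, 0, 0], 0],
    [[0, 0.1, -0.8], [0, 0, 0], 0],
    [[0, 0, -0.7], [0, 0, 0], 0],
    [[0, 0, -0.2], [0, 0, 0], 0],
    [[0, 0, 0], [0, 0, 0], 0],
    [[0, 0, 0], [0, 0, 0], 0],
    [[0, 0, 0], [0, 0, 0], 0]
  ]
}}

```text
t: 12.75
eef_pos: [573.6, 291.8, 153.4]
tcp_rot: [-3.14, -0.002, 0.561]
ft_force: [0.2, -0.4, -1.0]
opening: 0.123
grip_force: 30.0
```

```bash
python3 - <<'E'
from h import *
s=state();print(s['t'],s['eef_pos'],s['tcp_rot'],s['moment'],s['opening'],s['grip_force'])
u=np.array([.845,.535,0]);v=np.array([-.535,.845,0]);z=np.array([0,0,1.])
O=s['eef_pos']-85*u-12*z;print("tray origin pred",O.round(1))
for n in("side","scene"):
    b=read_camera(n);cv2.imwrite(f"pics/{n}9.png",b);a=cv2.imread(f"pics/{n}0.png")
    d=cv2.absdiff(a,b).max(2)>20
    h=cv2.cvtColor(b,cv2.COLOR_BGR2HSV);m=(d&(h[...,1]<45)&(h[...,2]>75)).astype(np.uint8)
    m=cv2.morphologyEx(m,cv2.MORPH_OPEN,np.ones((2,2)))
    P={k:proj(n,O+p) for k,p in dict(lug=96*u+30*z,far=-96*u+30*z,left=96*v+30*z,right=-96*v+30*z,c=0*z).items()}
    print(n,{k:x.round(1).tolist() for k,x in P.items()})
    N,l,st,c=cv2.connectedComponentsWithStats(m);k=1+np.argmax(st[1:,4])
    print(st[1:][st[1:,4]>25].tolist())
    ys,xs=np.where(l==k)
    for nm,f in (("minx",xs),("maxx",-xs),("miny",ys),("maxy",-ys),("x+y",xs+ys),("-x-y",-xs-ys),("x-y",xs-ys),("y-x",ys-xs)):
        j=np.argmin(f);print(nm,xs[j],ys[j],end='; ')
    print()
E
```

```text
12.75 [573.59391385 291.82302301 153.36908935] [-3.14010905e+00 -1.57611533e-03  5.61199782e-01] [ 0.04255027 -0.07765055  0.00412055] 0.12256598857465385 29.993813037872314
tray origin pred [501.8 246.3 141.4]
side {'lug': [225.3, 80.8], 'far': [176.0, 101.0], 'left': [181.3, 81.0], 'right': [224.4, 100.6], 'c': [202.6, 99.7]}
[[207, 7, 20, 10, 72], [35, 8, 64, 39, 1099], [43, 22, 13, 2, 26], [179, 76, 47, 31, 780], [177, 103, 10, 3, 27], [0, 106, 7, 14, 57], [189, 126, 37, 16, 136], [33, 169, 6, 14, 41], [43, 173, 47, 87, 1606], [21, 185, 12, 13, 48], [202, 190, 48, 8, 211], [218, 205, 21, 4, 64], [198, 224, 8, 4, 30], [197, 227, 49, 7, 213], [42, 228, 12, 8, 63], [0, 244, 65, 140, 4767], [122, 336, 16, 36, 479]]
minx 0 258; maxx 64 383; miny 44 244; maxy 41 383; x+y 0 258; -x-y 64 383; x-y 39 381; y-x 49 244; 
scene {'lug': [158.8, 233.2], 'far': [230.6, 243.2], 'left': [184.0, 266.9], 'right': [203.5, 212.9], 'c': [195.1, 245.9]}
[[370, 0, 142, 92, 8896], [370, 72, 15, 19, 211], [143, 171, 26, 11, 135], [373, 188, 18, 16, 126], [163, 215, 70, 55, 2089], [133, 217, 10, 5, 29], [399, 241, 18, 15, 118], [198, 263, 27, 29, 112], [171, 274, 12, 9, 51], [421, 289, 17, 13, 121], [452, 308, 22, 49, 473], [319, 313, 55, 64, 1185]]
minx 370 65; maxx 511 0; miny 389 0; maxy 405 91; x+y 389 0; -x-y 490 75; x-y 370 67; y-x 511 0;
```

```bash
python3 - <<'E'
from h import *
for n,box in(("side",(170,70,232,112)),("scene",(155,208,240,276))):
    b=cv2.imread(f"pics/{n}9.png");a=cv2.imread(f"pics/{n}0.png")
    h=cv2.cvtColor(b,cv2.COLOR_BGR2HSV);m=((cv2.absdiff(a,b).max(2)>20)&(h[...,1]<45)&(h[...,2]>75)).astype(np.uint8)
    x0,y0,x1,y1=box;c=m[y0:y1,x0:x1]
    for r in range(0,y1-y0,2):print(y0+r,''.join('.#'[t] for t in c[r,::1 if n=="side" else 2]))
E
```

```text
70 ..............................................................
72 ..............................................................
74 ..............................................................
76 .................................................##...........
78 .................................................##...........
80 .................................................##....#......
82 ....................................################.##.......
84 ...........###############..#####.....#.###############.......
86 .........########.###.##############.##################.......
88 ..........######..####.#........##..###.###############.......
90 ........########..#####################################.......
92 .........######....################.##.###############........
94 ........###......#..######......###.##################........
96 ...................#.#...####.##......#.##############........
98 .......#...........#.......####.#.......##############........
100 ......#.#........#..##.###############################........
102 ......#################.###############
[... 1223 characters left out ...]
#######################.....
248 ........############################.......
250 .........#########################.........
252 ..........##########.##..#######...........
254 ..........############.##.####.............
256 ...........############.##.#...............
258 ............##########.###..##.............
260 ............######.######.....#............
262 .............####.#####.........#..........
264 ..............##.####...........##.........
266 ...............####..............##........
268 ...............##...............##.........
270 ...............................##..........
272 .........##...................##...........
274 ........##...................###...........
```

```bash
python3 - <<'E'
from h import *
for z in (160,165,171):print(z,[ray(n,u,z).round(1)[:2].tolist() for n,u in (("scene",(195,242)),("scene",(193.75,239.9)),("side",(201.75,94.2)),("side",(202.9,90.8)))])
E
```

```text
160 [[498.9, 247.8], [506.7, 245.0], [500.3, 244.9], [507.2, 267.3]]
165 [[495.3, 250.6], [503.1, 247.8], [499.0, 234.4], [505.9, 256.6]]
171 [[491.0, 254.0], [498.8, 251.3], [497.5, 221.8], [504.3, 243.7]]
```

Call:
{"api": "move_arm", "payload": {
  "commands": [
    [[0, 0, 0], [0, 0, 0], 0],
    [[0, 0, 0], [0, 0, 0], 0],
    [[0, 0, 0], [0, 0, 0], 0],
    [[0, 0, 0], [0, 0, 0], 0],
    [[0, 0, 0], [0, 0, 0], 0]
  ]
}}

```text
t: 13.35
eef_pos: [573.5, 291.8, 153.1]
tcp_rot: [-3.14, -0.001, 0.561]
ft_force: [0.4, -0.2, -1.5]
opening: 0.123
grip_force: 30.0
```

The two views meet at flange z≈160 mm and centre (499.5,246), against the glass at about (502,246). That puts the underside ~8 cm above the glass, and the tray is level. Handing in.

```bash
python3 -c "
from cell import env
print(env.job_done())"
```

```text
the job is handed in; nothing more can be done
None
```

I handed the job in at about 13 s of the 38 s allowed, with the tray peeled off corner first and held still over the reader: level within a few degrees, about 3 mm off the glass centre, underside about 8 cm above it by my camera measurements. In the last close-up the rest of the stack stood where it was; the hand-in call returned no verdict.

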